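Set the readout, then hold the spring tester at its mark

TASK

A spring pull tester and its readout panel stand on the bench. First, with the tester's handle still at rest, turn the readout panel to face squarely out to the front edge of the bench (the robot's side) and lean it back 30 degrees from upright. Then pull the tester's sprung handle out until its pointer is level with the set-mark clip on the scale rail and finish while holding it there, without shifting the clip or the tools lying about.

Things in the scene. Friction and masses are not known exactly. Their poses are not given: they have to be found in the camera images.
- tester: spring pull tester fixed to the bench, left or right: base plate spanning x -80 to 170, y -60 to 60 mm, 12 thick; grey spring housing at its rear, top 109 mm up; handle in front. Origin on the bench, on its centre line. -x is the pull direction (roughly to the robot), z up. An aluminium scale rail (134 mm along x, 20 wide, top 66 mm up) runs beside it at y = +85 mm
- pull (a joint): how far the handle is pulled out, m: 0 at rest, up to 0.09. A spring draws it back, about 3.6 N at rest rising by 1.2 N per cm (9 to 13 N at the mark); let go, it returns home.
- handle_bar (a point): middle of the D-handle's cross bar, moves with it; at rest at x = -30 mm of the tester. Round bar 14 to 16 mm thick, level along the tester's y, 96 mm long, centre 75 mm above the bench; side arms at both ends lead back to a crosshead whose front face is 60 mm behind the bar's centre. Open above, 55 mm free beneath. Axes as tester
- pointer (a point): tip of the thin (3 mm) pointer blade that sticks out sideways to +y from the handle's crosshead over the scale rail, 70 mm behind the bar and moving with it. Axes as tester.
- set_mark (a point): set-mark clip: small dark steel saddle, 14 mm long, on the rail's outer (+y) side with an upright fin 3 mm thick, top 100 mm up; point in the fin's plane, over the rail's centre line, 75 mm up. Axes as tester: pointer and mark are level when at the same tester x, 45 to 75 mm of pull from rest. It slides if pushed (12 N): leave it
- readout: stand of the readout panel, fixed to the bench: a round dark foot of 124 mm diameter with a post. Origin at the middle of its underside.
- swivel (a joint): swivel of the readout head about the vertical post, rad, counter-clockwise from above positive, counted from the stand's own x axis (the stand itself may be turned: the world facing is that of panel_top). Stiff (0.2 N m), stays where left.
- panel (a joint): lean of the readout panel, rad: 0 upright, growing as the top goes back, away from the screen side, up to 1.0. Stiff (0.25 N m), stays where left.
- panel_hinge (a point): middle of the panel's level hinge line, 118 mm above the bench, on the swivel's axis. Turns with the panel: axes as panel_top.
- panel_top (a point): middle of the top edge of the readout panel, a black slab 124 mm wide (y), 16 thick (x), beginning 12 mm from the hinge and ending at this edge, 90 mm from it. Turns with the panel: x out of its back (the screen faces -x), y along the width, z from hinge to top edge. It faces the front squarely when y is parallel to y of bench_front
- bench_front (a point): a fixed reference point on the bare bench top in front of the robot (nothing to see there), axes of the world: x away from the robot, y left, z up.
- adjustable: bystander, to be left alone: adjustable wrench, 198 x 48 x 16 mm; origin at the middle of its underside
- tyre_lever: bystander, to be left alone: flat tyre lever, 130 x 38 x 7 mm; origin at the middle of its underside
- spanner_10: bystander, to be left alone: small spanner, 125 x 20 x 5 mm; origin at the middle of its underside
- pliers_red: bystander, to be left alone: pliers, 180 x 68 x 12 mm; origin at the middle of its underside
- cutter_yellow: bystander, to be left alone: yellow utility knife, 165 x 24 x 16 mm; origin at the middle of its underside
Not all that is in view belongs to the job. Leave any blue or orange look-alike of the readout alone.

How it is judged:
By the outcome, as a careful person would: the job done as asked, in the order asked, and still so for the second after the job is handed in, while the arm keeps its last pose, push and grip.
It also fails if it takes over 58 s, if anything falls off the work surface, if the arm or the gripper's body presses on something with over 40 N, if the wrist force passes 120 N, or if a joint passes its speed limit or range.

ROBOT

A 7-joint arm with a two-finger parallel gripper is mounted at the origin on a cart in front of the work surface, level with it; the furniture and walls round the work are solid. World frame = base frame: x ahead of the robot, y to its left, z up, the work surface at z = 0. Lengths are in m, angles in degrees, forces in N, time in s.
With the tool pointing down it reaches from about 0.4 to 0.85 m from the base axis. Payload 10.4 kg.
Tool frame: the origin (TCP) lies at the very end of the fingers, on their centre line; the grasp point (between the pads) lies 19 mm behind it; z points along the fingers, y is the line along which they close (so a half turn about z gives the same grasp; the last joint's range is limited). The gripper opens to 85 mm and grips with 20 to 120 N. Pads are 22 mm wide; open, the fingers measure 114 mm over their backs; the gripper's body (76 mm by 85 mm) begins 54 mm behind the grasp point. The pads swing forward as they close: fully open they stand 13 mm farther back than shut.
Start: joints at [70.325, 19.034, -3.707, 83.658, 1.238, 77.344, -5.071], TCP at [0.197, -0.593, 0.231] pointing down, gripper open.
Joint ranges: [-148.97, 148.97], [-28.65, 121.19], [-84.17, 76.75], [9.2, 138.47], [-72.65, 252.65], [3.7, 117.97], [-149.18, 149.18]. Speed limits (degrees/s): [127.2, 127.2, 159.86, 159.86, 180, 180, 180].

INTERFACE

Orientations are given as a 3x3 rotation matrix whose columns are the frame's x, y, z axes.
In Python, from plant import arm gives the robot as it stands.
- The arm moves only by the shell command python3 -m pendant 'ROWS'. ROWS is a JSON object of lists of equal length, an entry for each row: "dp": the shift along the tool's x, y, z in m, a list of three; "dr": the turn, a rotation vector about the tool's x, y, z in rad, a list of three; "fingers": the closure, from -1 (fully open) to 1 (shut). In form: {"dp": [[tx, ty, tz], ...], "dr": [[wx, wy, wz], ...], "fingers": [fingers, ...]}. A call has exactly 10 rows; each row is the pose to reach, as a shift and turn from the pose commanded when the call began, along the tool's axes at that moment; what a row does not reach only later rows make up. A row lasts 1/8 s, in which the tool goes at most 62.5 mm and 10.7 degrees, less where a joint would pass 70% of its speed; a pose out of reach is approached as far as the arm can. A call with a gripper value outside its range is refused whole. The fingers move at their own pace and stop on an object; the grip force is fixed at half the most. Time passes only in rows, so rows that repeat a pose let the fingers close, or fill a call up. It gives the time, the measured TCP pose, the force, the opening and the grip force at its end, in the units of the state.
- arm.sense(): the state, without advancing time (a new reading comes with each control period).
- arm.camera(name): name is "side" or "top"; returns the picture (480x640x3 uint8, red, green, blue); there is no depth.
- arm.calibration(name): a dict with "intrinsics" (3x3 intrinsics, pixels), "position" and "attitude" of the camera in the world. Camera axes: x right, y down, z forward; pixel columns grow to the right and rows downward; lengths in m; the calibration is good to about 2 mm. A picture is of the moment at which its call begins. calibration takes no time and is no camera call.
- arm.hand_in(): hands the job in; it is judged then, once.
The state is a dict: "clock": time; "joint_positions": joint angles; "qvel": joint speeds; "tau": joint torques, N m; "position": TCP position; "tool_rot": TCP orientation; "wrist_force": force on the tool from outside, world axes, zero at the start; "wrist_torque": the same for the moment, N m; "gripper_width": opening from 0.0 (shut) to 1.0 (fully open); "grip_force": force on a finger pad.
Only numpy, scipy, OpenCV 4.12 (cv2) and the standard library are available. Lean on these libraries where they do the work, as an engineer would, in place of code of your own. Each camera call takes 0.05 s, during which the arm holds its last target. There are 200 camera calls.

## Working session

There is one attempt and no reset: what is moved stays moved. The work goes in short steps, Python scripts to look and compute and a shell command to move; the robot and the scene stay as the last step left them, time stands still between calls to the robot, and variables do not carry over. Pictures are saved under pics/ and viewed, at most 10 in all, crops included, and the job is handed in when it is done.

```bash
mkdir -p pics; ls
python3 - <<'E'
from plant import arm
import cv2
for n in("side","top"):
    cv2.imwrite(f"pics/{n}0.png",arm.camera(n)[:,:,::-1]); c=arm.calibration(n); print(n,c)
s=arm.sense();print(s['position'],s['tool_rot'],s['clock'])
E
```

```text
pics
side {'intrinsics': array([[574.43581404,   0.        , 310.7574313 ],
       [  0.        , 574.43581404, 255.61632025],
       [  0.        ,   0.        ,   1.        ]]), 'position': array([0.27395712, 1.28240872, 1.06398467]), 'attitude': array([[-0.98179104, -0.11446455,  0.15160546],
       [-0.18987484,  0.56685066, -0.80164074],
       [ 0.00582179, -0.81582976, -0.57826284]])}
top {'intrinsics': array([[477.0098133,   0.       , 319.5528204],
       [  0.       , 477.0098133, 238.9682013],
       [  0.       ,   0.       ,   1.       ]]), 'position': array([3.76095302e-01, 5.12808871e-04, 1.38980362e+00]), 'attitude': array([[ 2.94960352e-02, -9.93084284e-01,  1.13637969e-01],
       [-9.99558569e-01, -2.97091518e-02, -1.81954467e-04],
       [ 3.55678378e-03, -1.13582438e-01, -9.93522209e-01]])}
[ 0.19697886 -0.59278237  0.23059419] [[ 9.48971090e-01  3.15362727e-01 -4.69664525e-04]
 [ 3.15363070e-01 -9.48970325e-01  1.20702956e-03]
 [-6.50455631e-05 -1.29355100e-03 -9.99999161e-01]] 0.1
```

View pics/side0.png

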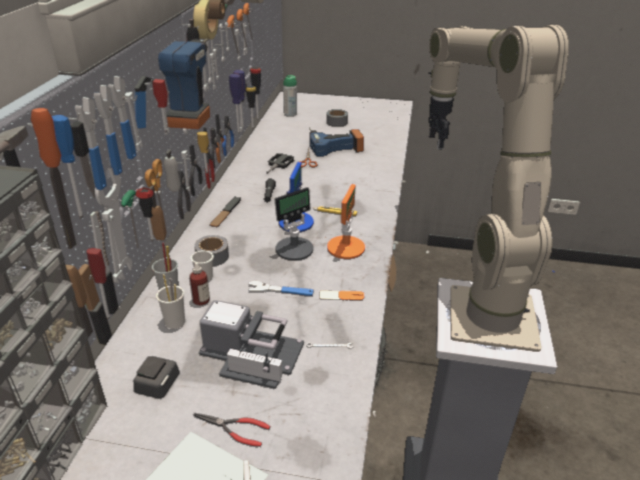

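View pics/top0.png

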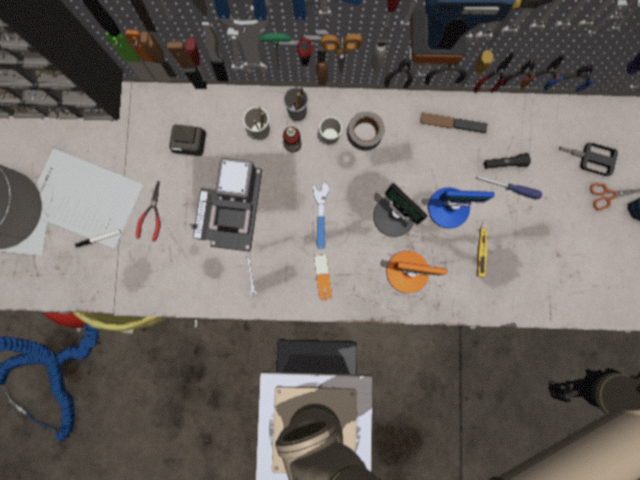

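The readout candidates are the dark foot (top 393,213), the blue one (450,207) and the orange one (408,270). The dark foot with the black slab and green screen fits the description, and the blue and orange ones are look-alikes. The tester is at top (230,210). I'll confirm in enlarged crops.

Run:
```python
import cv2,numpy as np
t=cv2.imread("pics/top0.png");s=cv2.imread("pics/side0.png")
r=lambda i,x,y,w,h:cv2.resize(i[y:y+h,x:x+w],(400,300) if 0 else (w*5,h*5),interpolation=cv2.INTER_CUBIC)
# top: readout (360..440,170..250) tester(180..270,150..255)
a=r(t,360,170,80,60);b=r(s,260,170,80,60);
c=r(t,190,150,80,60);d=r(s,195,295,80,60)
cv2.imwrite("pics/r.png",np.hstack([a,b]))
c=cv2.resize(t[150:255,185:270],None,fx=4.6,fy=4.6,interpolation=2);d=cv2.resize(s[295:390,195:310],None,fx=3.5,fy=3.5,interpolation=2)
H=max(c.shape[0],d.shape[0]);p=lambda i:np.vstack([i,np.zeros((H-i.shape[0],i.shape[1],3),np.uint8)])
m=np.hstack([p(c),p(d)]);print(m.shape);cv2.imwrite("pics/t.png",m)
```

```text
(483, 793, 3)
```

View pics/r.png

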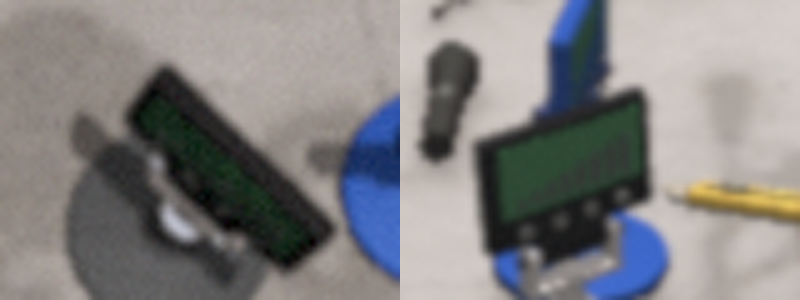

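View pics/t.png

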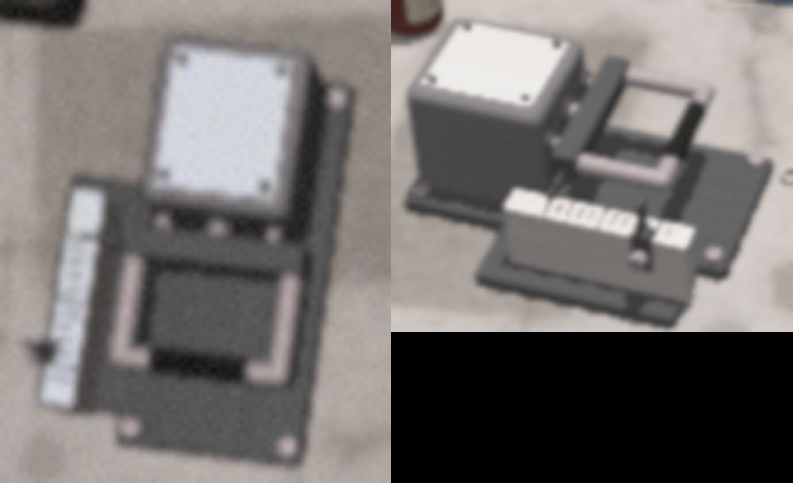

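The top crop shows the black slab with its top-back edge running (393,183) to (426.6,216), screen facing the robot's front-left. The side crop shows the green screen with front corners at about (275.6,198), (308.6,188), (310,209), (277.4,220.6). The tester crop shows the handle at rest, the rail on the left side and the clip near its front end.

```bash
cat > h.py <<'E'
import numpy as np
from plant import arm
from scipy.spatial.transform import Rotation as R
from scipy.optimize import least_squares
C={n:arm.calibration(n) for n in("side","top")}
def proj(n,P):
    c=C[n];q=(np.atleast_2d(P)-c["position"])@c["attitude"];u=q@c["intrinsics"].T;return u[:,:2]/u[:,2:]
def ray(n,px,z):
    c=C[n];d=c["attitude"]@np.linalg.solve(c["intrinsics"],[*px,1]);return c["position"]+d*(z-c["position"][2])/d[2]
def panel(p,L):  # p=x,y,yaw,lean
    return np.array([p[0],p[1],.118])+(R.from_euler('z',p[2])*R.from_euler('y',p[3])).apply(L)
def fitpanel(obs,p0,fix=None):
    f=lambda p:np.concatenate([(proj(n,panel(p,L))-px).ravel() for n,L,px in obs])
    r=least_squares(f,p0,loss='soft_l1');return r.x,f(r.x).reshape(-1,2)
E
python3 - <<'E'
from h import *
T=lambda x,y:(360+x/5,170+y/5);S=lambda x,y:(260+(x-400)/5,170+y/5)
a=.062
obs=[("top",[.008,a,.09],T(165,65)),("top",[.008,-a,.09],T(335,230)),("top",[-.008,-a,.012],T(285,270)),
("side",[-.008,a,.09],S(478,142)),("side",[-.008,-a,.09],S(643,90)),("side",[-.008,-a,.012],S(650,195)),("side",[-.008,a,.012],S(487,253))]
p,r=fitpanel(obs,[.55,-.15,-.8,.2]);print("panel",p,np.degrees(p[2:]),r.round(1).tolist())
print("foot",ray("top",(393,216),.01),ray("side",(294,246),.01))
T=lambda x,y:(185+x/4.6,150+y/4.6);S=lambda x,y:(195+(x-391)/3.5,295+y/3.5)
obs=[("top",[-.08,-.06,.012],T(300,465)),("top",[.17,-.06,.012],T(353,88)),("top",[-.08,.06,.012],T(118,445)),
("top",[-.03,0,.075],T(198,365)),("side",[-.03,-.048,.075],S(713,92)),("side",[-.03,.048,.075],S(670,172)),
("side",[-.08,-.06,.012],S(770,163))]
def tp(p,L): return np.array([p[0],p[1],0])+R.from_euler('z',p[2]).apply(L)
f=lambda p:np.concatenate([(proj(n,tp(p,L))-px).ravel() for n,L,px in obs])
s=least_squares(f,[.6,.2,0],loss='soft_l1');print("tester",s.x,np.degrees(s.x[2]),f(s.x).reshape(-1,2).round(1).tolist())
print("bar",tp(s.x,[-.03,0,.075]))
g=lambda q:np.concatenate([proj("side",tp(s.x,[q[0],q[1],.1]))[0]-S(641,207),proj("top",tp(s.x,[q[0],q[1],.1]))[0]-T(40,350)])
m=least_squares(g,[-.05,.1]);print("fin",m.x,m.fun,"pull",-0.1-m.x[0]+.0)
E
```

```text
panel [ 0.61771493 -0.22088938 -0.78071706 -0.02352074] [-44.73179227  -1.34763908] [[-0.0, -2.5], [0.6, -0.4], [0.2, 0.0], [0.8, 1.0], [2.1, 0.2], [0.2, 0.8], [-0.5, 0.7]]
foot [ 0.60803652 -0.21278984  0.01      ] [ 0.613909   -0.22098672  0.01      ]
tester [ 0.57489198  0.25194625 -0.09034844] -5.176584213825789 [[0.2, 0.9], [0.1, -0.8], [-1.3, 0.3], [0.2, 0.3], [-0.9, -0.8], [-0.9, 1.7], [2.7, -2.4]]
bar [0.54501434 0.25465301 0.075     ]
fin [-0.03203103  0.09561909] [ 1.17401654 -2.0723866  -2.00045619 -1.11954695] pull -0.06796896835750524
```

Panel: hinge at (0.617, -0.221), yaw about -45°, upright. Tester: bar at (0.545, 0.255), yaw -5°, pull needed about 72 mm. I'll move above the panel first.

```bash
cat >> h.py <<'E'
def go(pos,Rt=None):
    s=arm.sense();A=np.array(s["tool_rot"]);d=A.T@(np.array(pos)-s["position"])
    r=R.from_matrix(A.T@Rt).as_rotvec() if Rt is not None else np.zeros(3)
    print("dp",d.round(4),"dr",r.round(4))
def tool(yaw,lean):  # tool z = -panel z, tool y = panel x
    P=(R.from_euler('z',yaw)*R.from_euler('y',lean)).as_matrix()
    return np.column_stack([P[:,1],P[:,0],-P[:,2]])
E
python3 -c "
from h import *
go([.617,-.221,.285],tool(np.radians(-44.7),0))"
```

```text
dp [ 0.5158 -0.2204 -0.0542] dr [-1.300e-03 -2.000e-04 -4.698e-01]
```

```bash
python3 -m pendant '{"dp":[[0,0,-0.055],[0.05,-0.02,-0.055],[0.10,-0.044,-0.055],[0.16,-0.066,-0.055],[0.22,-0.09,-0.055],[0.28,-0.12,-0.055],[0.34,-0.145,-0.055],[0.40,-0.17,-0.055],[0.46,-0.197,-0.055],[0.516,-0.22,-0.055]],"dr":[[0,0,0],[0,0,-0.05],[0,0,-0.1],[0,0,-0.15],[0,0,-0.2],[0,0,-0.25],[0,0,-0.3],[0,0,-0.36],[0,0,-0.42],[0,0,-0.47]],"fingers":[-1,-1,-1,-1,-1,-1,-1,-1,-1,-1]}'
python3 - <<'E'
from h import *
import cv2
a=arm.camera("side")[100:280,190:390,::-1];b=arm.camera("top")[100:280,330:490,::-1]
cv2.imwrite("pics/a1.png",cv2.resize(np.hstack([a,b]),None,fx=2.2,fy=2.2,interpolation=2))
go([.617,-.221,.172],tool(np.radians(-44.7),0))
E
```

```text
clock: 1.35
position: [0.6076, -0.2297, 0.2861]
tool_rot: [[0.702, 0.712, -0.0], [0.712, -0.702, -0.0], [-0.0, -0.0, -1.0]]
wrist_force: [1.3, -0.1, -0.3]
gripper_width: 1.001
grip_force: 0.0
dp [0.0056 0.0037 0.1129] dr [-0.0033 -0.0036  0.0118]
```

View pics/a1.png

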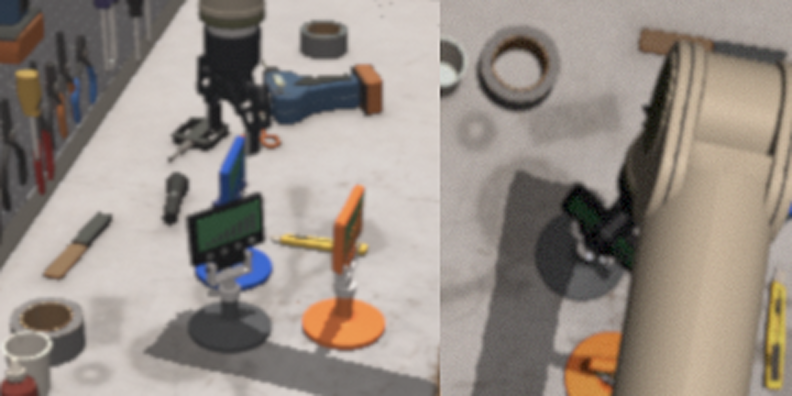

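The view shows the open fingers straddling above the black panel. Descending.

```bash
python3 -m pendant '{"dp":[[0,0,0.01],[0,0,0.025],[0,0,0.045],[0,0,0.065],[0,0,0.085],[0,0,0.1],[0,0,0.113],[0,0,0.113],[0,0,0.113],[0,0,0.113]],"dr":[[0,0,0],[0,0,0],[0,0,0],[0,0,0],[0,0,0],[0,0,0],[0,0,0],[0,0,0],[0,0,0],[0,0,0]],"fingers":[-1,-1,-1,-1,-1,-1,-1,-1,-1,-1]}'
python3 -c "
from h import *
go([.617,-.221,.172],tool(np.radians(-44.7),0))"
```

```text
clock: 2.7
position: [0.607, -0.2312, 0.1741]
tool_rot: [[0.703, 0.711, 0.001], [0.711, -0.703, -0.0], [0.001, 0.001, -1.0]]
wrist_force: [0.6, 0.2, -0.0]
gripper_width: 1.001
grip_force: 0.0
dp [ 0.0143 -0.      0.0021] dr [ 0.0012 -0.0005  0.0002]
```

```bash
python3 -m pendant '{"dp":[[0.007,0,0.001],[0.014,0,0.002],[0.014,0,0.002],[0.014,0,0.002],[0.014,0,0.002],[0.014,0,0.002],[0.014,0,0.002],[0.014,0,0.002],[0.014,0,0.002],[0.014,0,0.002]],"dr":[[0,0,0],[0,0,0],[0,0,0],[0,0,0],[0,0,0],[0,0,0],[0,0,0],[0,0,0],[0,0,0],[0,0,0]],"fingers":[-1,-0.6,-0.2,0.1,0.3,0.5,0.7,0.9,1,1]}'
python3 - <<'E'
from h import *
import cv2
a=arm.camera("side")[130:270,230:390,::-1];b=arm.camera("top")[150:290,360:480,::-1]
cv2.imwrite("pics/a2.png",cv2.resize(np.hstack([a,b]),None,fx=2.8,fy=2.8,interpolation=2))
s=arm.sense();print(s['joint_positions'],s['wrist_torque'],s['wrist_force'],s['gripper_width'],s['position'])
E
```

```text
clock: 3.95
position: [0.6149, -0.2198, 0.1717]
tool_rot: [[0.703, 0.711, -0.004], [0.711, -0.703, 0.002], [-0.001, -0.004, -1.0]]
wrist_force: [-9.2, 4.2, 8.9]
gripper_width: 0.192
grip_force: 57.1
[ 33.06328505  26.61153644 -23.6782981   82.26386162  10.74466169
  73.58779117 -36.10577934] [1.63897941 2.60126894 0.21720805] [-9.5326769   3.94380013  7.49524799] 0.18877145420786826 [ 0.61491345 -0.21985103  0.17171975]
```

View pics/a2.png

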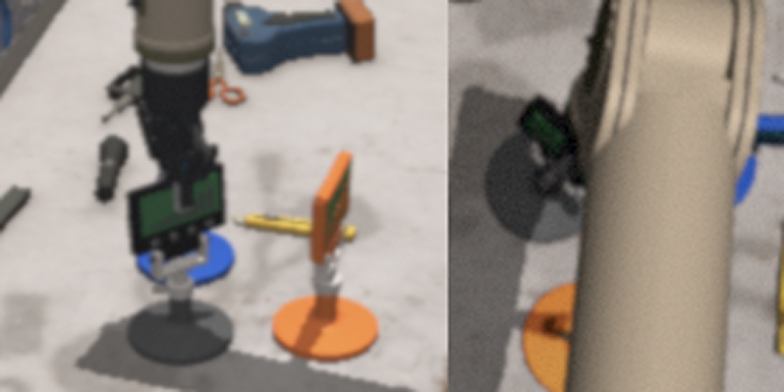

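The panel is gripped across its top edge (gap 16 mm). Swivelling in place, about 45° counter-clockwise.

```bash
python3 -m pendant '{"dp":[[0,0,0],[0,0,0],[0,0,0],[0,0,0],[0,0,0],[0,0,0],[0,0,0],[0,0,0],[0,0,0],[0,0,0]],"dr":[[0,0,-0.06],[0,0,-0.15],[0,0,-0.25],[0,0,-0.35],[0,0,-0.45],[0,0,-0.55],[0,0,-0.65],[0,0,-0.73],[0,0,-0.78],[0,0,-0.78]],"fingers":[1,1,1,1,1,1,1,1,1,1]}'
python3 -c "
from h import *
s=arm.sense();print(s['wrist_force'],s['wrist_torque'],s['joint_positions'])
for L in (10,20,30): go(panel([.617,-.221,0,np.radians(L)],[0,0,.054])[0] if 0 else panel([.617,-.221,0,np.radians(L)],[[0,0,.054]])[0],tool(0,np.radians(L)))"
```

```text
clock: 5.3
position: [0.6153, -0.2174, 0.1715]
tool_rot: [[-0.004, 1.0, -0.004], [1.0, 0.004, 0.004], [0.004, -0.004, -1.0]]
wrist_force: [-8.1, 11.6, 7.7]
gripper_width: 0.183
grip_force: 57.8
[-8.11350888 11.62797887  7.66561667] [ 2.29781280e+00  2.51256146e+00 -6.09969841e-04] [ 38.31112127  27.99492929 -31.38051628  81.97000384  14.48462592
  74.35737611   6.17629731]
dp [-0.0037  0.011   0.0002] dr [ 0.171  -0.004   0.0041]
dp [-0.0037  0.0201  0.0026] dr [ 0.3455 -0.0037  0.0045]
dp [-0.0038  0.0287  0.0066] dr [ 0.5201 -0.0033  0.0048]
```

```bash
python3 -m pendant '{"dp":[[0,0.004,0],[0,0.008,0.0005],[0,0.012,0.001],[0,0.0155,0.002],[0,0.019,0.003],[0,0.022,0.004],[0,0.025,0.0055],[0,0.0275,0.007],[0,0.0275,0.007],[0,0.0275,0.007]],"dr":[[0.06,0,0],[0.13,0,0],[0.2,0,0],[0.27,0,0],[0.34,0,0],[0.41,0,0],[0.47,0,0],[0.522,0,0],[0.522,0,0],[0.522,0,0]],"fingers":[1,1,1,1,1,1,1,1,1,1]}'
python3 - <<'E'
from h import *
import cv2
s=arm.sense();A=np.array(s['tool_rot']);print(s['wrist_force'],s['wrist_torque'],s['joint_positions'])
print("lean",np.degrees(np.arctan2(-A[0,2],-A[2,2])),"yaw",np.degrees(np.arctan2(-A[0,0],A[1,0])))
a=arm.camera("side")[130:270,230:390,::-1];b=arm.camera("top")[150:290,360:480,::-1]
cv2.imwrite("pics/a3.png",cv2.resize(np.hstack([a,b]),None,fx=2.8,fy=2.8,interpolation=2))
E
```

```text
clock: 6.55
position: [0.6415, -0.2175, 0.1632]
tool_rot: [[-0.003, 0.862, -0.507], [1.0, 0.005, 0.004], [0.006, -0.507, -0.862]]
wrist_force: [-16.0, 14.9, -1.1]
gripper_width: 0.182
grip_force: 61.2
[-16.04035126  14.87917016  -1.05532176] [ 2.47376706  3.32025302 -1.75711003] [ 21.39881568  54.69207089 -23.79126553  44.05405265  21.87671068
 114.42733524   5.69437051]
lean 30.48796553238377 yaw 0.15697402146951836
```

View pics/a3.png

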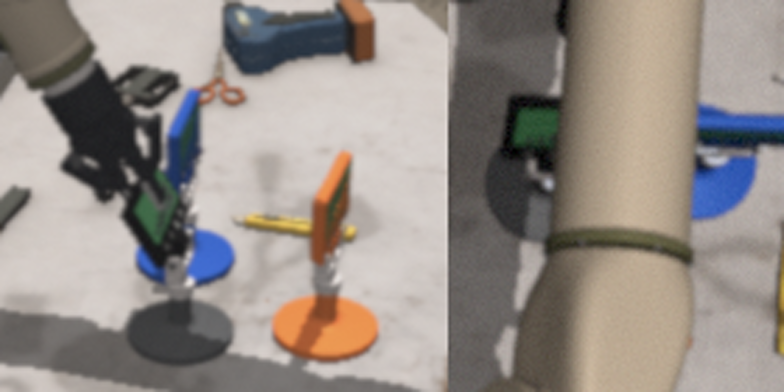

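```bash
python3 -m pendant '{"dp":[[0,0,0],[0,0,0],[0,0,0],[0,0,0],[0,0,-0.01],[0,0,-0.02],[0,0,-0.03],[0,0,-0.045],[0,0,-0.06],[0,0,-0.06]],"dr":[[0,0,0],[0,0,0],[0,0,0],[0,0,0],[0,0,0],[0,0,0],[0,0,0],[0,0,0],[0,0,0],[0,0,0]],"fingers":[0.2,-0.3,-0.7,-1,-1,-1,-1,-1,-1,-1]}'
python3 - <<'E'
from h import *
import cv2
s=arm.sense();print(s['wrist_force'],s['joint_positions'])
a=arm.camera("side")[160:250,255:345,::-1];b=arm.camera("top")[170:260,350:440,::-1]
cv2.imwrite("pics/a4.png",cv2.resize(np.hstack([a,b]),None,fx=4.4,fy=4.4,interpolation=2))
E
```

```text
clock: 7.9
position: [0.6667, -0.22, 0.211]
tool_rot: [[-0.002, 0.872, -0.49], [1.0, -0.0, -0.004], [-0.003, -0.49, -0.872]]
wrist_force: [-0.0, 0.1, -0.7]
gripper_width: 1.0
grip_force: 0.0
[-0.00777491  0.05452747 -0.66233867] [  4.26714048  57.19299283  23.53601151  35.01028463  -9.76811459
 117.89654938  20.01288946]
```

View pics/a4.png

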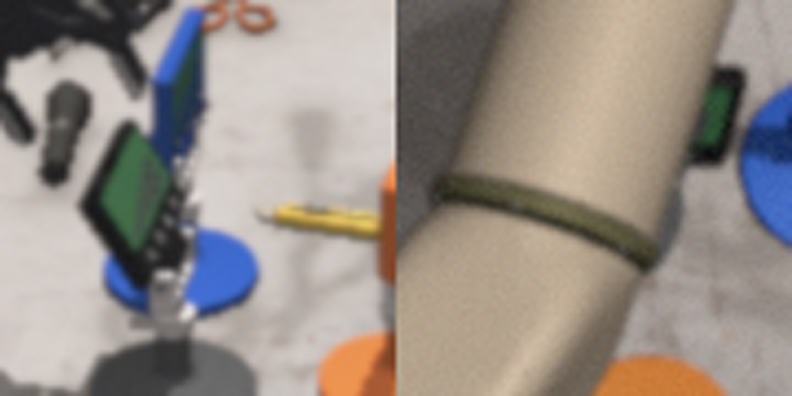

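The panel is released, leaning and facing front. Rising straight up, then swinging upright towards the tester.

```bash
python3 -m pendant '{"dp":[[0,-0.012,-0.022],[0,-0.025,-0.044],[0,-0.037,-0.066],[0,-0.049,-0.087],[0.03,-0.066,-0.077],[0.07,-0.084,-0.067],[0.11,-0.102,-0.057],[0.16,-0.119,-0.047],[0.21,-0.137,-0.037],[0.25,-0.154,-0.028]],"dr":[[0,0,0],[0,0,0],[0,0,0],[0,0,0],[-0.085,0,0],[-0.17,0,0],[-0.255,0,0],[-0.34,0,0],[-0.425,0,0],[-0.51,0,0]],"fingers":[-1,-1,-1,-1,-1,-1,-1,-1,-1,-1]}'
python3 -c "
from h import *
go([.545,.255,.27],tool(np.radians(-5.2),0))"
```

```text
clock: 9.25
position: [0.5445, 0.0338, 0.3099]
tool_rot: [[-0.007, 1.0, 0.0], [1.0, 0.007, -0.005], [-0.005, 0.0, -1.0]]
wrist_force: [0.3, -0.9, 1.0]
gripper_width: 0.999
grip_force: 0.0
dp [0.2214 0.0021 0.0388] dr [0.0005 0.005  0.0981]
```

```bash
python3 -m pendant '{"dp":[[0.02,0,0],[0.05,0,0],[0.08,0,0],[0.11,0,0.005],[0.14,0,0.01],[0.17,0.001,0.02],[0.2,0.002,0.03],[0.221,0.002,0.039],[0.221,0.002,0.039],[0.221,0.002,0.039]],"dr":[[0,0,0],[0,0,0.02],[0,0,0.03],[0,0,0.05],[0,0,0.07],[0,0,0.085],[0,0,0.098],[0,0,0.098],[0,0,0.098],[0,0,0.098]],"fingers":[-1,-0.8,-0.6,-0.4,-0.3,-0.2,-0.2,-0.2,-0.2,-0.2]}'
python3 - <<'E'
from h import *
import cv2
a=arm.camera("side")[160:235,255:330,::-1];t=arm.camera("top")[:,:,::-1];b=t[165:240,360:435]
cv2.imwrite("pics/topfull.png",t)
cv2.imwrite("pics/a5.png",cv2.resize(np.hstack([a,b]),None,fx=5.3,fy=5.3,interpolation=2))
go([.545,.2547,.056],tool(np.radians(-5.2),0))
E
```

```text
clock: 10.5
position: [0.5478, 0.2497, 0.271]
tool_rot: [[0.097, 0.995, -0.002], [0.995, -0.097, -0.004], [-0.004, -0.001, -1.0]]
wrist_force: [0.1, 0.1, -0.2]
gripper_width: 0.597
grip_force: 0.0
dp [ 0.0055 -0.0032  0.2154] dr [-0.0008  0.0033 -0.0073]
```

View pics/a5.png

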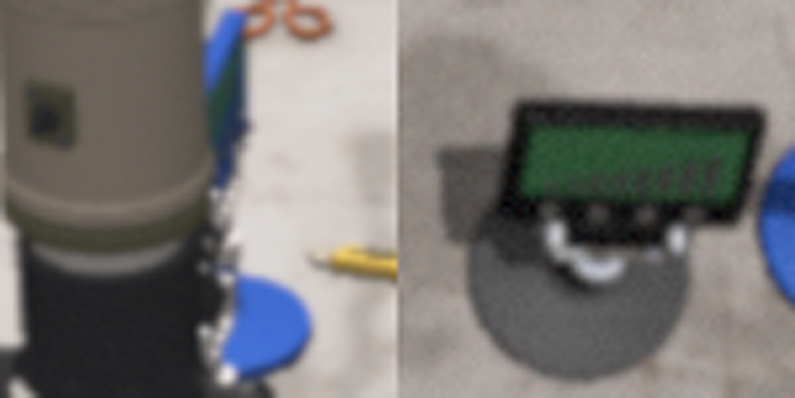

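The top view shows the panel facing the front squarely, with its upper edge from (518,100) to (763,110) in the crop. To check it numerically, I'll fit the green screen's quads from before and after together.

Run:
```python
from h import *
import cv2
def quad(img,ox,oy,sc):
    i=img.astype(int);b,g,r=i[...,0],i[...,1],i[...,2]
    m=((g-r>8)&(g-b>4)).astype(np.uint8);m=cv2.morphologyEx(m,cv2.MORPH_CLOSE,np.ones((13,13)));m=cv2.morphologyEx(m,cv2.MORPH_OPEN,np.ones((15,15)))
    k=max(cv2.findContours(m,0,1)[0],key=cv2.contourArea)
    q=cv2.approxPolyN(cv2.convexHull(k),4,ensure_convex=True).reshape(-1,2).astype(float)
    return np.array([ox,oy])+(q+.5)/sc-.5
up=lambda f,x,y,w,h:cv2.resize(cv2.imread(f)[y:y+h,x:x+w],None,fx=5,fy=5,interpolation=2)
a4=cv2.imread("pics/a4.png")
Q=[("side",quad(up("pics/side0.png",270,180,48,50),270,180,5),0),("top",quad(up("pics/top0.png",375,175,56,50),375,175,5),0),
("side",quad(a4[110:300,60:200],255+60/4.4,160+110/4.4,4.4),1),("top",quad(up("pics/topfull.png",375,178,60,40),375,178,5),1)]
def pts(p,k):
    y0,y1,z0,z1=p[6:];return panel([p[0],p[1],p[2+2*k],p[3+2*k]],[[-.008,y1,z1],[-.008,y0,z1],[-.008,y0,z0],[-.008,y1,z0]])
p0=np.array([.615,-.22,-.78,.03,0,.52,-.052,.052,.035,.083])
QQ=[]
for n,q,k in Q:
    e=proj(n,pts(p0,k))
    best=min((np.roll(o,s,0) for o in(q,q[::-1]) for s in range(4)),key=lambda z:((z-z.mean(0)-e+e.mean(0))**2).sum());QQ.append((n,best,k));print(n,k,(best-e).round(1).tolist())
f=lambda p:np.concatenate([(proj(n,pts(p,k))-q).ravel() for n,q,k in QQ]+[(p[6:7]+p[7:8])*1000,(p[:2]-p0[:2])*100])
r=least_squares(f,p0,loss='soft_l1');p=r.x;print(p.round(4),np.degrees(p[2:6]).round(1));print(r.cost,f(p)[:32].round(1).reshape(4,-1))
cov=np.linalg.inv(r.jac.T@r.jac);print("sd deg",np.degrees(np.sqrt(np.diag(cov))[2:6]))
# side long edge of top
t=cv2.cvtColor(cv2.imread("pics/topfull.png"),6).astype(float)
u=np.arange(386,424);v=[]
for c in u:
    g=t[179:190,c];d=-np.diff(cv2.GaussianBlur(g.reshape(-1,1),(1,3),0).ravel());d[d<8]=0;v.append(179.5+(d*np.arange(len(d))).sum()/d.sum())
k=np.polyfit(u,v,1);e=proj("top",panel([*p[:2],0,p[5]],[[.008,.06,.09],[.008,-.06,.09]]));sl=(e[1,1]-e[0,1])/(e[1,0]-e[0,0])
print("edge slope",k[0],"expected yaw0",sl,"diff deg",np.degrees(k[0]-sl))
```

```text
side 0 [[-1.8, -0.5], [-0.4, -1.0], [0.4, 0.1], [-0.0, 1.4]]
top 0 [[-3.9, -3.5], [-0.9, -3.6], [3.4, 4.6], [-0.8, 3.4]]
side 1 [[-1.6, 1.5], [-1.2, -1.0], [0.6, 0.8], [-0.1, 3.3]]
top 1 [[-2.9, -0.3], [-0.2, -0.7], [-0.6, 2.2], [-2.6, 1.9]]
[ 0.6121 -0.2162 -0.7243  0.1323  0.0051  0.5712 -0.0556  0.0556  0.0313
  0.085 ] [-41.5   7.6   0.3  32.7]
18.25195121141898 [[ 0.3  0.2 -0.2 -0.8  0.2  0.3 -0.2  0.6]
 [ 3.1  1.8  3.8  2.3 -2.4 -3.9 -1.7 -3. ]
 [ 0.4 -0.2  0.5  1.   0.3  0.4  0.7 -0.9]
 [-0.  -0.4  0.1 -0.1  0.2 -0.8 -0.5 -0.5]]
sd deg [2.32848405 2.90153061 1.18599809 2.34801761]
edge slope 0.038971447320385474 expected yaw0 0.029745011183261425 diff deg 0.5286358506041945
```

Run:
```python
from h import *
import cv2
# slab outline via dark mask (final state): darkest silhouette corners
def blob(img,ox,oy,sc,thr):
    m=(img.max(2)<thr).astype(np.uint8);i=img.astype(int);m|=((i[...,1]-i[...,2]>8)&(i[...,1]-i[...,0]>4)).astype(np.uint8)
    m=cv2.morphologyEx(m,cv2.MORPH_OPEN,np.ones((9,9)));k=max(cv2.findContours(m,0,1)[0],key=cv2.contourArea)
    return np.array([ox,oy])+(cv2.convexHull(k).reshape(-1,2)+.5)/sc-.5
a4=cv2.imread("pics/a4.png");tf=cv2.resize(cv2.imread("pics/topfull.png")[175:215,375:435],None,fx=5,fy=5,interpolation=2)
box=np.array([[x,y,z] for x in(-.008,.008) for y in(-.062,.062) for z in(.012,.09)])
def sil(n,p): return cv2.convexHull(proj(n,panel(p,box)).astype(np.float32))
O=[("side",blob(a4[100:300,60:215],255+60/4.4,160+100/4.4,4.4,75)),("top",blob(tf,375,175,5,60))]
for n,h in O: print(n,h.min(0),h.max(0))
def f(p):
    r=[]
    for n,h in O:
        s=sil(n,p)
        r+=[cv2.pointPolygonTest(s,tuple(map(float,q)),True) for q in h]
        hh=h.astype(np.float32).reshape(-1,1,2)
        r+=[3*cv2.pointPolygonTest(hh,tuple(map(float,q)),True) for q in s.reshape(-1,2)]
    return np.array(r)
for L0 in(26,34):
    r=least_squares(f,[.615,-.219,0,np.radians(L0)],loss='soft_l1',f_scale=.5,diff_step=1e-3,x_scale=[.01,.01,.1,.1]);print(r.x.round(4),np.degrees(r.x[2:]).round(1),r.cost)
for L in(26,28,30,32,34,36):
    r=least_squares(lambda q:f([*q,np.radians(L)]),[.615,-.219,0],loss='soft_l1',f_scale=.5,diff_step=1e-3,x_scale=[.01,.01,.1]);print(L,r.x.round(3),round(r.cost,2))
```

```text
side [273.70454545 188.25      ] [296.88636364 224.84090909]
top [374.6 184.2] [428.2 214.4]
[ 0.6032 -0.2122  0.0474  0.598 ] [ 2.7 34.3] 47.07681379115417
[ 0.6045 -0.21    0.      0.5589] [ 0. 32.] 50.013684069292296
26 [ 0.612 -0.211  0.036] 52.8
28 [ 0.609 -0.21   0.024] 50.87
30 [ 0.607 -0.21   0.   ] 50.9
32 [ 0.605 -0.212  0.044] 47.6
34 [ 0.603 -0.212  0.049] 47.08
36 [ 0.602 -0.213  0.05 ] 47.48
```

```bash
python3 -m pendant '{"dp":[[0,-0.02,0],[0,-0.05,0],[0,-0.08,0],[0,-0.11,0],[0,-0.13,0],[0,-0.15,0],[0,-0.15,0],[0,-0.15,0],[0,-0.15,0],[0,-0.15,0]],"dr":[[0,0,0],[0,0,0],[0,0,0],[0,0,0],[0,0,0],[0,0,0],[0,0,0],[0,0,0],[0,0,0],[0,0,0]],"fingers":[-0.2,-0.2,-0.2,-0.2,-0.2,-0.2,-0.2,-0.2,-0.2,-0.2]}'
python3 - <<'E'
from h import *
import cv2
for n in("side","top"): cv2.imwrite(f"pics/{n}_c.png",np.mean([arm.camera(n) for _ in range(4)],0).astype(np.uint8)[:,:,::-1])
E
cat > ed.py <<'E'
from h import *
import cv2
from scipy.ndimage import map_coordinates
I={n:cv2.imread(f"pics/{n}_c.png").astype(float).max(2) for n in("side","top")}
a=.062
E={"side":[("topback",[.008,a,.09],[.008,-a,.09]),("back+y",[.008,a,.012],[.008,a,.09]),("bot+y",[-.008,a,.012],[.008,a,.012])],
"top":[("topback",[.008,a,.09],[.008,-a,.09]),("right",[-.008,-a,.012],[-.008,-a,.09]),("left",[-.008,a,.05],[-.008,a,.09])]}
def meas(p,W,verbose=0):
    res=[];c3=panel(p,[[0,0,.05]])
    for n in E:
        c=proj(n,c3)[0]
        for name,A,B in E[n]:
            q=proj(n,panel(p,[A,B]));d=q[1]-q[0];nn=np.array([-d[1],d[0]])/np.hypot(*d);nn*=np.sign(nn@(q.mean(0)-c)) # outward
            off=np.arange(-W,W+.01,.25);l=[]
            for t in np.linspace(.12,.88,9):
                s=q[0]+t*d;P=s+off[:,None]*nn;g=map_coordinates(I[n],[P[:,1],P[:,0]],order=1)
                dg=np.diff(cv2.GaussianBlur(g.reshape(-1,1),(1,5),1).ravel());dg[dg<0]=0;k=dg.argmax()
                if dg[k]<3: continue
                w=dg[max(0,k-4):k+5];l.append((off[max(0,k-4):k+5][:len(w)]+.125)@w/w.sum() if w.sum()>0 else 0);res.append((n,s+l[-1]*nn,A,B,t))
            if verbose:print(n,name,np.round(l,1))
    return res
def fit(p):
  for W in(6,5,4,3,3):
    m=meas(p,W)
    def f(p):
        o=[]
        for n,px,A,B,t in m:
            q=proj(n,panel(p,[A,B]));d=q[1]-q[0];o.append(np.cross(d,px-q[0])/np.hypot(*d))
        return np.array(o)
    r=least_squares(f,p,loss='soft_l1',f_scale=.4);p=r.x
  return p,r
if __name__=="__main__":
  for L in(27,32):
    p,r=fit(np.array([.614,-.218,0,np.radians(L)]));print(p.round(4),np.degrees(p[2:]).round(2),r.cost);print("sd",np.degrees(np.sqrt(np.diag(np.linalg.inv(r.jac.T@r.jac)))[2:])*.4)
  meas(p,3,1)
E
python3 -W ignore ed.py
```

```text
clock: 11.85
position: [0.3984, 0.2653, 0.2708]
tool_rot: [[0.097, 0.995, -0.002], [0.995, -0.097, -0.004], [-0.004, -0.002, -1.0]]
wrist_force: [-0.2, 0.0, 0.3]
gripper_width: 0.601
grip_force: 0.0
[ 0.6213 -0.2137  0.0011  0.3488] [ 0.06 19.98] 7.680492787564003
sd [0.48845689 1.79619265]
[ 0.6212 -0.2137  0.001   0.3509] [ 0.06 20.11] 7.208230625828767
sd [0.48877271 1.7778226 ]
side topback [ 0.1 -0.1 -0.1 -0.1 -0.1 -0.1  0.1  0.1 -0.8]
side back+y [-2.  -1.8 -1.1 -0.9 -0.3  0.3  0.7  1.1  1.4]
side bot+y [-0.5 -0.5 -0.3 -0.6 -0.6 -0.7 -2.1 -2.2 -2.3]
top topback [-0.1  0.1  0.1  0.1 -0.3 -0.3 -0.4 -0.1 -0.1]
top right [ 0.4  0.2  0.  -0.  -0.4 -0.7 -0.7 -1.  -1.2]
top left [-0.1 -0.2  0.   0.2 -0.  -0.1  0.1  0.1  0.3]
```

```bash
sed -i 's/,("bot+y",\[-.008,a,.012\],\[.008,a,.012\])//' ed.py; python3 -W ignore ed.py
```

```text
[ 0.6106 -0.2136  0.0152  0.5166] [ 0.87 29.6 ] 2.039605292825424
sd [0.51126199 1.54679336]
[ 0.6103 -0.2137  0.015   0.5219] [ 0.86 29.91] 2.08345192718081
sd [0.51834795 1.50773669]
side topback [0.6 0.4 0.2 0.2 0.2 0.3 0.3 0.1 0.1]
side back+y [-0.4 -0.4 -0.3  0.1 -0.1 -0.1  0.1  0.2  0.2]
top topback [-0.1 -0.1  0.1  0.  -0.5 -0.6 -0.6 -0.6 -0.6]
top right [-0.4 -0.3 -0.2 -0.2 -0.2 -0.4 -0.2 -0.5 -0.4]
top left [-0.3 -0.2 -0.4 -0.  -0.3 -0.3 -0.4 -0.4 -0.4]
```

The panel is good: lean about 30°, yaw within 1°. Next, above the handle bar and down.

```bash
python3 -c "
from h import *
go([.545,.2547,.27],tool(np.radians(-5.2),0))"
```

```text
dp [0.0033 0.1474 0.0006] dr [-0.0018  0.0034 -0.0054]
```

```bash
python3 -m pendant '{"dp":[[0.003,0.03,0],[0.003,0.06,0],[0.003,0.09,0],[0.003,0.12,0],[0.003,0.147,0],[0.003,0.147,0.02],[0.003,0.147,0.05],[0.003,0.147,0.08],[0.003,0.147,0.11],[0.003,0.147,0.12]],"dr":[[0,0,0],[0,0.003,-0.005],[0,0.003,-0.005],[0,0.003,-0.005],[0,0.003,-0.005],[0,0.003,-0.005],[0,0.003,-0.005],[0,0.003,-0.005],[0,0.003,-0.005],[0,0.003,-0.005]],"fingers":[-0.2,-0.2,-0.2,-0.2,-0.2,-0.2,-0.2,-0.2,-0.2,-0.2]}'
python3 -c "
from h import *
go([.545,.2547,.056],tool(np.radians(-5.2),0))"
```

```text
clock: 13.5
position: [0.5434, 0.2538, 0.1489]
tool_rot: [[0.091, 0.996, -0.004], [0.996, -0.091, -0.002], [-0.002, -0.004, -1.0]]
wrist_force: [1.2, -0.0, 0.5]
gripper_width: 0.6
grip_force: 0.0
dp [0.0013 0.0019 0.0929] dr [-0.0039  0.0021 -0.0003]
```

```bash
python3 -m pendant '{"dp":[[0.001,0.001,0.015],[0.001,0.001,0.03],[0.001,0.001,0.045],[0.001,0.001,0.06],[0.001,0.001,0.075],[0.001,0.001,0.085],[0.001,0.001,0.093],[0.001,0.001,0.093],[0.001,0.001,0.093],[0.001,0.001,0.093]],"dr":[[0,0,0],[0,0,0],[0,0,0],[0,0,0],[0,0,0],[0,0,0],[0,0,0],[0,0,0],[0,0,0],[0,0,0]],"fingers":[-0.2,-0.2,-0.2,-0.2,-0.2,-0.2,-0.2,-0.2,-0.2,-0.2]}'
python3 -m pendant '{"dp":[[0,0,0],[0,0,0],[0,0,0],[0,0,0],[0,0,0],[0,0,0],[0,0,0],[0,0,0],[0,0,0],[0,0,0]],"dr":[[0,0,0],[0,0,0],[0,0,0],[0,0,0],[0,0,0],[0,0,0],[0,0,0],[0,0,0],[0,0,0],[0,0,0]],"fingers":[-0.1,0.1,0.25,0.4,0.5,0.6,0.8,1,1,1]}'
```

```text
clock: 14.75
position: [0.5455, 0.2551, 0.0581]
tool_rot: [[0.091, 0.996, -0.001], [0.996, -0.091, 0.0], [0.0, -0.001, -1.0]]
wrist_force: [-0.6, 0.5, 0.9]
gripper_width: 0.6
grip_force: 0.0
clock: 16.0
position: [0.5457, 0.2549, 0.0581]
tool_rot: [[0.091, 0.996, -0.001], [0.996, -0.091, 0.0], [-0.0, -0.001, -1.0]]
wrist_force: [4.6, -1.4, 5.3]
gripper_width: 0.141
grip_force: 59.0
```

```bash
python3 -m pendant '{"dp":[[0,-0.005,0],[0,-0.013,0],[0,-0.022,0],[0,-0.031,0],[0,-0.04,0],[0,-0.048,0],[0,-0.055,0],[0,-0.06,0],[0,-0.06,0],[0,-0.06,0]],"dr":[[0,0,0],[0,0,0],[0,0,0],[0,0,0],[0,0,0],[0,0,0],[0,0,0],[0,0,0],[0,0,0],[0,0,0]],"fingers":[1,1,1,1,1,1,1,1,1,1]}'
python3 - <<'E'
from h import *
import cv2
s=arm.sense();d=np.array(s['position'])-[.5457,.2549,.0581];print("pull",d@[-.996,.091,0],s['wrist_force'])
for n in("side","top"): cv2.imwrite(f"pics/{n}_p.png",np.mean([arm.camera(n) for _ in range(4)],0).astype(np.uint8)[:,:,::-1])
a=cv2.imread("pics/side_p.png")[335:390,215:300];b=cv2.imread("pics/top_p.png")[185:245,185:230]
a=cv2.resize(a,None,fx=5.5,fy=5.5,interpolation=2);b=cv2.resize(b,None,fx=7,fy=7,interpolation=2)
H=max(a.shape[0],b.shape[0]);p=lambda i:np.vstack([i,np.zeros((H-i.shape[0],i.shape[1],3),np.uint8)])
cv2.imwrite("pics/v10.png",np.hstack([p(a),p(b)]));print(a.shape,b.shape)
E
```

```text
clock: 17.25
position: [0.4869, 0.2604, 0.0581]
tool_rot: [[0.091, 0.996, 0.001], [0.996, -0.091, 0.0], [0.001, 0.001, -1.0]]
wrist_force: [10.1, 0.5, -2.1]
gripper_width: 0.137
grip_force: 58.5
pull 0.059091401692157 [10.09011953  0.54643401 -2.14973169]
(302, 468, 3) (420, 315, 3)
```

View pics/v10.png

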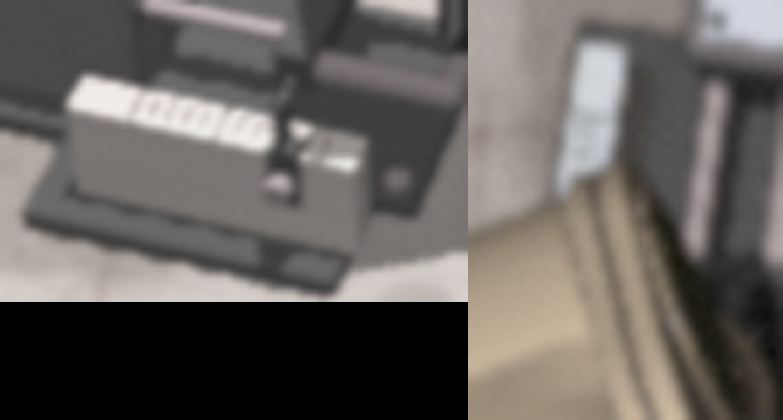

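The crop shows the fin at about crop (285,80–130), standing over the rail. The pointer is dark and close to it, near (295,140). I'll separate the two by differencing against the rest picture.

Run:
```python
from h import *
import cv2
from scipy.ndimage import map_coordinates
c=cv2.imread("pics/side_c.png").astype(int).mean(2);p=cv2.imread("pics/side_p.png").astype(int).mean(2)
np.set_printoptions(linewidth=200)
print("cols 256-284, rows 346-372: diff p-c");print("    ",np.arange(256,284))
for v in range(346,372): print(v,(p-c)[v,256:284].astype(int))
print("c");
for v in range(346,372): print(v,c[v,256:284].astype(int))
t=np.array([.57489,.25195,0]);Rz=R.from_euler('z',-.0905)
for nm,x,y,z in [("fin top x-.032",-.032,.0956,.1),("fin mid",-.032,.085,.075),("ptr@-.019",-.019,.085,.075),("ptr@-.032",-.032,.085,.075),("ptr root",-.019,.06,.075),("rail",-.03,.095,.066),("rail in",-.03,.075,.066)]:
    print(nm,proj("side",t+Rz.apply([x,y,z])).round(1))
```

```text
cols 256-284, rows 346-372: diff p-c
     [256 257 258 259 260 261 262 263 264 265 266 267 268 269 270 271 272 273 274 275 276 277 278 279 280 281 282 283]
346 [ -10   -6   -1   -2   -4   -5   -6  -15  -37  -63  -80  -88  -93  -98 -103 -106  -88  -56  -22    6   30   46   51   49   47   45   33   14]
347 [-32 -29 -25 -24 -21  -8  -1  -2 -17 -38 -52 -58 -65 -71 -79 -75 -51 -27  -3  16  36  49  53  54  54  47  30  15]
348 [-41 -43 -41 -41 -38 -30 -25 -26 -32 -38 -39 -34 -39 -47 -51 -45 -25  -9   5  20  36  44  48  49  49  38  20  12]
349 [-35 -40 -42 -43 -43 -42 -41 -41 -43 -45 -36 -21 -30 -44 -46 -40 -28 -19  -8  11  27  34  37  40  35  20   8   5]
350 [-13 -24 -31 -34 -38 -42 -43 -43 -44 -43 -30 -21 -33 -47 -49 -48 -42 -35 -24  -4  10  18  23  26  19   2  -5  -3]
351 [ -3  -6  -9 -13 -23 -31 -32 -33 -34 -31 -17 -17 -34 -46 -49 -49 -45 -36 -21  -6   1   5   5   6  -2 -16 -21 -17]
352 [ -1  -2  -1  -2  -6  -9 -10 -11 -15 -15  -8 -14 -34 -43 -45 -45 -40 -25  -9  -2  -1   0  -1 -11 -24 -34 -36 -34]
353 [  0  -1  -1  -1  -1  -1  -2  -5 -12  -7  -4 -16 -34 -42 -42 -42 -34 -17  -3   0  -1  
[... 4698 characters left out ...]
18 119 120 120 120 122 123 123 114 108 106 106 108]
368 [120 120 120 120 120 120 124 142 162 171 167 139  98  88 107 118 119 120 120 119 119 120 118 113 108 107 106 106]
369 [119 119 119 120 120 120 118 119 126 136 141 124  92  87 108 119 120 120 120 120 119 119 118 112 108 106 104 103]
370 [119 119 119 120 120 118 111 103  99 104 108  94  75  83 107 118 121 120 120 120 120 120 119 113 108 106  99  95]
371 [120 120 120 119 119 119 116 107  99  97  94  80  68  82 107 119 121 120 120 120 120 120 119 114 109 103  89  80]
fin top x-.032 [[267.6 352.1]]
fin mid [[269.5 356.5]]
ptr@-.019 [[264.3 355.4]]
ptr@-.032 [[269.5 356.5]]
ptr root [[267.9 348.3]]
rail [[267.4 362. ]]
rail in [[270.2 356.2]]
```

Run:
```python
from h import *
import cv2
np.set_printoptions(linewidth=200)
c=cv2.imread("pics/side_c.png").astype(int).mean(2);p=cv2.imread("pics/side_p.png").astype(int).mean(2)
t=np.array([.57489,.25195,0]);Rz=R.from_euler('z',-.0905);P=lambda *q:proj("side",t+Rz.apply(q))[0].round(1)
for y in(.055,.065,.075,.085,.095): print("rest y",y,P(.04,y,.075),"now",P(-.019,y,.075),"mark",P(-.03,y,.075))
for z in(.066,.075,.09,.1): print("fin z",z,P(-.03,.0956,z))
print("diff rest patch cols 234-256");
for v in range(336,358): print(v,(p-c)[v,234:256].astype(int))
print("c")
for v in range(340,356): print(v,c[v,234:256].astype(int))
```

```text
rest y 0.055 [245.8 342.1] now [268.6 346.9] mark [272.8 347.8]
rest y 0.065 [244.3 344.8] now [267.2 349.7] mark [271.5 350.6]
rest y 0.075 [242.8 347.6] now [265.8 352.6] mark [270.1 353.5]
rest y 0.085 [241.3 350.4] now [264.3 355.4] mark [268.7 356.4]
rest y 0.095 [239.7 353.3] now [262.9 358.3] mark [267.3 359.3]
fin z 0.066 [267.3 362.2]
fin z 0.075 [267.2 359.5]
fin z 0.09 [266.9 354.9]
fin z 0.1 [266.8 351.9]
diff rest patch cols 234-256
336 [ -1  -1   0   0  -1   0   1  10  29  47  56  64  69  71  76  85 104 119 114  97  81  67]
337 [ -1  -2   0   0   0  -1  -3  -5  -1   4  14  24  37  48  63  86 110 126 128 123 116 110]
338 [ -1   0   0  -1  -1  -1  -8 -24 -30 -31 -27 -18  -7   5  19  27  38  58  74  89 101 107]
339 [  0   0   0   0   0   0  -5 -17 -26 -30 -33 -34 -32 -24 -29 -50 -56 -42 -22   0  18  34]
340 [ -1   0   0   0   0   0   2   0  -2  -7 -14 -20 -22 -24 -43 -73 -84 -82 -77 -72 -67 -60]
341 [  0   0  -1  -1   0   0   4   8   9   7   3  -1   0  -2 -30 -59 -73 -79 -82 -85 -89 -88]
342 [  0  -1   0   0   0   0   3   9  11   9   6   7  12  12 -13 -35 -46 -53 -60 -67 -
[... 1981 characters left out ...]
9  76  66  64  64  64  64  64  71  89 102]
349 [150 140 126 106  88  82  89  85  81  92  99  87  73  65  64  64  64  64  64  73  94 104]
350 [223 220 206 179 150 117  94  87  96 107 105  87  71  65  64  64  63  64  66  78  96 105]
351 [235 235 232 227 217 169 121 131 154 158 151 131 109  88  75  70  68  67  72  89 102 106]
352 [236 236 236 236 230 199 168 202 219 218 217 205 175 152 143 135 120 101  91 100 107 108]
353 [237 237 237 236 231 202 199 223 224 214 225 226 208 212 219 215 197 175 158 153 145 133]
354 [236 237 237 236 227 203 218 227 209 206 226 226 216 226 229 218 221 224 219 219 212 186]
355 [225 229 232 231 217 211 228 230 214 220 228 215 220 229 219 210 225 228 218 226 229 211]
```

Run:
```python
from h import *
import cv2
np.set_printoptions(linewidth=200)
t0=cv2.imread("pics/top0.png").astype(int).mean(2)
t=np.array([.57489,.25195,0]);Rz=R.from_euler('z',-.0905);P=lambda *q:proj("top",t+Rz.apply(q))[0].round(2)
print("rest ptr tip",P(.04,.092,.075),P(.04,.08,.075));
for x in(-.026,-.030,-.034): print(x,"mark",P(x,.085,.075),"fin top",P(x,.101,.1),"fin y.096 z.1",P(x,.096,.1),"saddle top",P(x,.085,.068),"side plate",P(x,.101,.06))
print("    ",np.arange(188,214))
for v in list(range(196,208))+list(range(218,234)): print(v,t0[v,188:214].astype(int))
```

```text
rest ptr tip [199.19 201.08] [203.43 201.59]
-0.026 mark [198.16 224.57] fin top [190.07 222.56] fin y.096 z.1 [191.89 222.77] saddle top [198.78 224.93] side plate [193.86 224.66]
-0.03 mark [197.95 225.98] fin top [189.85 224.  ] fin y.096 z.1 [191.67 224.21] saddle top [198.57 226.33] side plate [193.64 226.06]
-0.034 mark [197.73 227.4 ] fin top [189.63 225.44] fin y.096 z.1 [191.45 225.66] saddle top [198.36 227.74] side plate [193.43 227.45]
     [188 189 190 191 192 193 194 195 196 197 198 199 200 201 202 203 204 205 206 207 208 209 210 211 212 213]
196 [164 164 164 161 161 153 144 146 141 136 130 136 178 205 211 209 210 213 186 131  75  71  70  74  78  84]
197 [161 158 159 162 160 153 150 143 134 132 122 139 185 208 211 213 214 211 187 126  79  63  68  75  84  83]
198 [157 159 157 157 158 151 143 142 132 130 122 141 188 209 212 214 212 204 170 116  73  69  67  75  84  85]
199 [155 159 157 156 153 150 144 137 133 127 120 140 187 202 205 202 205 190 151 101  74  70  68  73  85  86]
200 [156 157 153 154 152 145 143 137 133 127 124 145 176 190 182 176 175 167 127  86  67  74  70 
[... 1842 characters left out ...]
 70  70  72  80  97 130 150 159 156 160]
228 [169 165 159 141 123  98  86  96 132 169 192 196 199 182 127  79  70  69  71  79  92 115 129 135 144 147]
229 [167 164 161 153 142 123 118 147 165 181 187 187 179 157 114  79  70  74  78  81  88  95 102 111 114 114]
230 [167 168 168 160 155 138 141 177 193 188 188 187 173 148 104  72  71  70  75  84  85  84  91  90  91  86]
231 [168 166 166 168 158 141 151 184 193 191 194 193 189 151  98  75  69  76  76  86  83  85  84  86  86  78]
232 [167 167 172 170 158 140 159 189 195 193 188 193 186 150  94  74  68  72  80  82  85  86  90  86  84  88]
233 [167 169 169 166 158 142 171 200 211 203 203 195 188 139  87  73  67  71  76  86  85  87  89  91  86  84]
```

```bash
python3 -m pendant '{"dp":[[0,-0.002,0],[0,-0.004,0],[0,-0.006,0],[0,-0.008,0],[0,-0.008,0],[0,-0.008,0],[0,-0.008,0],[0,-0.008,0],[0,-0.008,0],[0,-0.008,0]],"dr":[[0,0,0],[0,0,0],[0,0,0],[0,0,0],[0,0,0],[0,0,0],[0,0,0],[0,0,0],[0,0,0],[0,0,0]],"fingers":[1,1,1,1,1,1,1,1,1,1]}'
python3 - <<'E'
from h import *
import cv2
np.set_printoptions(linewidth=200)
s=arm.sense();d=np.array(s['position'])-[.5457,.2549,.0581];print("pull",d@[-.996,.091,0],s['wrist_force'])
for n in("side","top"): cv2.imwrite(f"pics/{n}_q.png",np.mean([arm.camera(n) for _ in range(4)],0).astype(np.uint8)[:,:,::-1])
p=cv2.imread("pics/side_p.png").astype(int).mean(2);q=cv2.imread("pics/side_q.png").astype(int).mean(2)
print("q cols 260-278")
for v in range(346,366): print(v,q[v,260:278].astype(int),"  ",(q-p)[v,260:278].astype(int))
E
```

```text
clock: 18.9
position: [0.4792, 0.2612, 0.0581]
tool_rot: [[0.092, 0.996, 0.002], [0.996, -0.092, 0.0], [0.001, 0.002, -1.0]]
wrist_force: [11.3, 0.4, -2.8]
gripper_width: 0.14
grip_force: 58.5
pull 0.06682361118008347 [11.33064617  0.35648084 -2.79538078]
q cols 260-278
346 [ 99 102 104 105 106 106 102  88  72  65  67  69  73  75  68  77 102 114]    [  0   0   0   4  20  38  44  30  12   3   3   1 -13 -32 -47 -40 -15  -2]
347 [ 81  91  97  98  98  97  96  86  68  56  55  55  57  59  64  85 106 115]    [  0   0   0   2  13  31  40  32  14   2   0 -10 -33 -47 -47 -29  -9  -1]
348 [ 67  73  77  78  77  76  78  78  66  56  58  59  56  54  64  89 103 109]    [  0   0   0   2   7  17  20  15   5   2   4  -4 -28 -42 -38 -16  -4   0]
349 [63 64 65 65 64 64 65 65 60 61 74 71 59 55 62 80 92 97]    [  0   0   0   1   3   7   0 -14 -10   4  20  12 -11 -25 -25 -10  -2   0]
350 [68 65 63 63 63 64 66 63 61 69 84 75 59 54 56 65 74 80]    [  0   0   0   0   1   1  -9 -18  -9  11  30  20  -1 -11 -14  -8  -1  -1]
351 [83 75 73 74 72 73 79 74 69 81 83 69 57 55 56 59 63 67]    [  0   0   0   0   0  -3 -1
[... 1372 characters left out ...]
01 108 156 216 230 213 167 147 147 148]    [ 0  0  0  0  0  0  1  0  0 11 49 86 89 78 38  7  0  0]
362 [161 170 168 136  95  70  74  91  95 118 184 227 234 221 180 152 148 149]    [ 0  0  0  0  0  0  0  0  1 14 49 80 87 82 40  6 -1 -1]
363 [124 126 122  97  69  58  61  70  82 132 197 225 232 225 192 159 151 150]    [  0   0   0   0  -1   0   0   0   0   6  26  57  78  73  28 -15 -26 -29]
364 [119 118 113  90  65  55  54  56  68 109 153 178 195 202 177 156 153 159]    [  0   0   0   0   0   1   0   0   0   1  10  32  50  44 -10 -53 -63 -62]
365 [118 118 112  90  70  64  60  56  60  87 115 130 141 149 141 136 147 169]    [  0   0   0   0   0   0   0   0   0   0   2   6  13  12 -13 -33 -37 -33]
```

The pointer line in the side view is now about 1 to 1.5 mm short of the fin's plane, and the clip's pixels have not changed. One last nudge of 1.3 mm.

```bash
python3 -m pendant '{"dp":[[0,-0.0007,0],[0,-0.0013,0],[0,-0.0013,0],[0,-0.0013,0],[0,-0.0013,0],[0,-0.0013,0],[0,-0.0013,0],[0,-0.0013,0],[0,-0.0013,0],[0,-0.0013,0]],"dr":[[0,0,0],[0,0,0],[0,0,0],[0,0,0],[0,0,0],[0,0,0],[0,0,0],[0,0,0],[0,0,0],[0,0,0]],"fingers":[1,1,1,1,1,1,1,1,1,1]}'
python3 - <<'E'
from h import *
import cv2
from ed import meas
s=arm.sense();d=np.array(s['position'])-[.5457,.2549,.0581];print("tool pull",d@[-.996,.091,0],s['wrist_force'],s['qvel'])
q=arm.camera("side")[:,:,::-1].astype(int).mean(2);np.set_printoptions(linewidth=200)
for v in range(349,360): print(v,q[v,262:276].astype(int))
E
```

```text
clock: 20.55
position: [0.4779, 0.2613, 0.0581]
tool_rot: [[0.092, 0.996, 0.002], [0.996, -0.092, 0.0], [0.001, 0.002, -1.0]]
wrist_force: [12.6, -0.0, -1.8]
gripper_width: 0.139
grip_force: 58.5
tool pull 0.06807313012295363 [12.55278712 -0.04874675 -1.84712941] [-0.07245331  0.02650886 -0.00528405  0.00148433  0.02400138  0.00814302
 -0.01074688]
349 [65 64 65 64 66 70 63 58 63 74 66 56 56 72]
350 [64 63 64 64 65 64 60 63 77 80 66 55 55 62]
351 [73 73 72 73 80 75 65 70 85 79 63 56 55 57]
352 [97 96 94 91 95 84 75 83 85 74 62 60 58 61]
353 [104 104 102  96  87  79  83  93  83  68  63  62  62  62]
354 [111 107  99  86  70  72  86  88  75  64  63  62  62  63]
355 [154 141 117  85  61  68  88  82  69  63  62  63  63  62]
356 [214 203 174 120  70  64  83  88  79  70  66  66  64  63]
357 [215 222 214 152  81  63  96 137 142 123 106 101  90  72]
358 [222 229 214 146  79  69 124 191 212 191 176 176 157 120]
359 [230 229 194 122  69  75 125 190 215 205 215 219 206 166]
```

The tip's line now runs straight into the fin's plane at (266,361), so the two are level. Everything is still and gripped, so I'm handing in.

```bash
python3 -c "
from plant import arm
print(arm.hand_in())"
```

```text
the job is handed in; nothing more can be done
None
```

Handed in at about 20.6 s: by my camera fit the panel faces front within about 1° and leans about 30°, and the gripper is holding the handle with its pointer level with the set-mark to an estimated 1–2 mm; the clip looked unmoved, but I took no final check picture of the loose tools.

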